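# Seat the cheese shaver's blade on its locating pin and latch it

## Robot

A 6-joint arm with a two-finger parallel gripper is mounted at the origin on the work surface. World frame = base frame: x ahead of the robot, y to its left, z up, the work surface at z = 0. Lengths are in m, angles in degrees, forces in N, time in s.
With the tool pointing down it reaches from about 0.35 to 0.875 m from the base axis. Payload 4.2 kg.
Tool frame: the origin (TCP) lies between the finger pads; the fingertips stand 19 mm ahead of it and the grasp point (between the pads) is the TCP; z points along the fingers, y is the line along which they close (so a half turn about z gives the same grasp; the last joint's range is limited). The gripper opens to 87 mm and grips with 3 to 60 N. Pads are 19 mm wide; open, the fingers measure 117 mm over their backs; the gripper's body (75 mm by 190 mm) begins 51 mm behind the grasp point.
Start: joints at [-59.553, 22.042, 0.453, 0, -68.411, -14.817], TCP at [0.168, -0.602, 0.242] pointing down, gripper open.
Joint ranges: [-179.83, 179.83], [-69.29, 118.12], [-61.27, 80.66], [-181.25, 117.63], [-171.15, -9.14], [-177.46, 177.46]. Speed limits (degrees/s): [159.86, 159.86, 180, 180, 180, 180].

## Interface

Orientations are given as a 3x3 rotation matrix whose columns are the frame's x, y, z axes.
In Python, from station import r gives the robot as it stands.
- The arm moves only by the tool drive_tool, never from a script. Its argument "steps" is one flat list of numbers, 7 for each row, row after row: the turn, a rotation vector about the tool's x, y, z in rad, then the shift along the tool's x, y, z in m, then the opening, from 0 (shut) to 1 (fully open). A call has 1 to 10 rows; each row shifts and turns the commanded pose from where the row before left it, along the tool's axes as they then stand; what a row does not reach is not made up. A row lasts 1/12 s, in which the tool goes at most 41.7 mm and 7.16 degrees, less where a joint would pass 70% of its speed; a pose out of reach is approached as far as the arm can. A call is refused whole if a number of a shift passes 0.0417 or a number of a turn 0.125, either way. A call with a gripper value outside its range is refused whole. The fingers move at their own pace and stop on an object; the grip force is fixed at half the most. Time passes only in rows, so rows that do not move let the fingers close. It gives the time, the measured TCP pose, the force, the opening and the grip force at its end, in the units of the state.
- r.sense(): the state, without advancing time (a new reading comes with each control period).
- r.capture(name): name is "scene" or "top"; returns the picture (480x640x3 uint8, blue, green, red); there is no depth.
- r.camera_params(name): a dict with "camera_matrix" (3x3 intrinsics, pixels), "extrinsics" (4x4, takes a point from world to camera coordinates). Camera axes: x right, y down, z forward; pixel columns grow to the right and rows downward; lengths in m; the calibration is good to about 2 mm. A picture is of the moment at which its call begins. camera_params takes no time and is no camera call.
- r.finish_job(): hands the job in; it is judged then, once.
The state is a dict: "time_s": time; "joints": joint angles; "joint_velocities": joint speeds; "effort": joint torques, N m; "tcp_pos": TCP position; "ee_rot": TCP orientation; "wrist_force": force on the tool from outside, world axes, zero at the start; "moment": the same for the moment, N m; "gripper_width": opening from 0.0 (shut) to 1.0 (fully open); "gripper_force": force on a finger pad.
Only numpy, scipy, OpenCV 4.12 (cv2) and the standard library are available. Lean on these libraries where they do the work, as an engineer would, in place of code of your own. Each camera call takes 0.05 s, during which the arm holds its last target. There are 200 camera calls.

## Task

Fit the clean blade into the cheese shaver: lay it softly and flat on the metal bed with its notch towards the headed pin, slide the notch under the pin's head until it bottoms on the pin, and press it snug against the pin for a moment, gently (about 5 N, never over 15 N on the pin). Then swing the turn latch fully across behind the blade's tail, let go, and leave the blade fully home, flat and straight, without disturbing the other things on the counter.

Things in the scene. Friction and masses are not known exactly. Their poses are not given: they have to be found in the camera images.
- blade_mid (a point): The blade: flat steel plate 110 (x) x 50 (y) x 5 mm, about 0.28 kg, lying on a low wooden board (top 12 mm above the table). An upright black grip stands centred on it, 60 mm long along x, 12 mm wide (pinch here), its top 37 mm above the blade's underside. Notch in its +x end; plain tail 55 mm behind. Point: centre of the blade, 18.5 mm above its underside; +z up.
- notch (a point): Middle of the flat bottom of the notch in the blade's +x end, at half the plate's thickness, 39 mm ahead of the blade's centre. The notch is open towards +x, 16 mm deep, 11 mm wide over its inner 8 mm, then flaring to 21 mm at the mouth. Axes as the blade's.
- holder: Cheese shaver, fixed: white base, x -130 to +85, y -75 to +75 mm of its origin, 20 mm tall; metal bed along x, 66 mm wide, top 22 mm above the counter; 30 mm high fence along the -y edge. Origin on the counter under the seat. Pin at the +x end; the blade slides in towards +x. Guide blocks 6 mm high, 24 mm long at x = -40 and +15 mm, inner faces 27.7 mm either side of the centre line.
- seat (a point): Nominal place of the blade's centre (blade_mid) when home: on the centre line, 18.5 mm above the bed, axes as the holder's (the blade's x along the holder's x). The true home is up to 4 mm further or short along x, as the pin's setting differs: feel for it. The blade drags on the bed with dry friction, so if it is leaned on, the bed takes part of a push before the pin does.
- latch (a joint): Turn latch: steel bar 10 mm wide, 50 mm long, 1 to 7 mm above the bed, on an upright hinge at holder x = -66, y = +40 mm. 0 = points straight back (holder -x), out of the way; 1.57 = closed, across the bed (holder -y), 2 to 10 mm behind the tail of a blade that is home. Closes counter-clockwise from above, stop at 1.6; friction under 1 N at the knob, stays where left. Starts at -0.6 to 0.1.
- latch_knob (a point): The latch's upright black knob, 12 mm in diameter, 48 mm from the hinge; this point is on its axis 25 mm above the bed; the knob's top is 37 mm above the bed.
- latch_hinge (a point): On the latch's hinge axis, at the height of the knob point.
- cheese: A bystander: small cheese wheel, 116 mm across, 50 mm tall; origin at its underside.
- jar: A bystander: glass jar, 70 mm across, 90 mm tall; origin at its underside.
- shaver_cup: A bystander: open metal cup, 76 mm across, 55 mm tall; origin at its underside.
- pin_mark (a point): Middle of the short slot in the bed, 43 mm ahead (+x) of the seat, at bed height. The locating pin is locked in it up to 4 mm either way along x (not reported): rigid steel neck 8 mm in diameter with a flat head 14 mm in diameter, underside 8 mm and top 11 mm above the bed, so the 5 mm blade must be slid in under the head.
Things that resemble listed ones, but are neither listed nor needed, are in the scene too. There is more than one size of the part that bears blade_mid; the job needs the largest.

How it is judged (in metres and radians):
On the way, in this order (a step that is already met when the one before it is completed fails the run):
1. the blade is home on the bed with its notch on the pin and is pressed against the pin (over 2 N for 0.2 s) while the latch is still open (below 0.8 rad) (contact force between blade and pin above 2 N and value of joint latch below 0.8 rad and z of blade_mid in the frame of seat below 0.003 m and angle between the x axis of blade_mid and the x axis of holder, either way round below 0.08 rad and x of notch in the frame of pin between -0.0065 and -0.0025 m and y of notch in the frame of pin between -0.0025 and 0.0025 m), for 0.2 s.
2. the latch is swung across behind the tail (over 1.45 rad) (value of joint latch above 1.45 rad), for 0.2 s.
At the end, for the whole second after the job is handed in: The blade lies flat on the bed (within 1.5 mm in height, 0.05 rad tilt), the bottom of its notch within 2.5 mm of touching the pin and within 2.5 mm of the pin's middle sideways, straight within 0.08 rad, at rest and released, and the latch is closed past 1.45 rad (x of notch in the frame of pin between -0.0065 and -0.0025 m and y of notch in the frame of pin between -0.0025 and 0.0025 m and z of blade_mid in the frame of seat between -0.0015 and 0.0015 m and angle between the x axis of blade_mid and the x axis of holder, either way round below 0.08 rad and angle between blade_mid's own z axis and vertical below 0.05 rad and value of joint latch above 1.45 rad and linear speed of blade below 0.01 m/s).
It fails at once if the pin is loaded by the blade with over 15 N (contact force between blade and pin above 15 N).
It fails at once if the blade is rammed on the shaver with over 40 N (contact force between blade and holder above 40 N).
It fails at once if a bystander is moved by over 15 mm (distance of any of cheese, jar, shaver_cup from where it was at the start of the episode above 0.015 m).
It also fails if it takes over 67 s, if anything falls off the work surface, if the arm or the gripper's body presses on something with over 40 N, if the wrist force passes 120 N, or if a joint passes its speed limit or range.

## Working session

There is one attempt and no reset: what is moved stays moved. The work goes in short steps, Python scripts to look and compute and a tool call to move; the robot and the scene stay as the last step left them, time stands still between calls to the robot, and variables do not carry over. Pictures are saved under pics/ and viewed, at most 10 in all, crops included, and the job is handed in when it is done.

Besides the shell and the picture viewer there is one more tool, called after "Emit:" by a JSON object that holds its "api" and its "payload", one argument or row to a line. drive_tool: Moves the arm, as the interface text tells. Its arguments: {"type":"object","properties":{"steps":{"type":"array"}},"required":["steps"]}

```bash
ls; mkdir -p pics; python3 - <<'E'
from station import r
import cv2,numpy as np
for n in("scene","top"):
    cv2.imwrite(f"pics/{n}0.png",r.capture(n)); p=r.camera_params(n); print(n,np.round(p["camera_matrix"],1).tolist(),np.round(p["extrinsics"],3).tolist())
s=r.sense();print(s)
E
```

```text
pics
scene [[616.6, 0.0, 319.2], [0.0, 616.6, 241.5], [0.0, 0.0, 1.0]] [[0.668, 0.744, 0.006, -0.407], [0.521, -0.462, -0.718, -0.273], [-0.531, 0.483, -0.696, 1.664], [0.0, 0.0, 0.0, 1.0]]
top [[553.1, 0.0, 328.9], [0.0, 553.1, 240.6], [0.0, 0.0, 1.0]] [[0.029, -1.0, 0.001, -0.031], [-0.997, -0.029, -0.069, 0.628], [0.069, 0.001, -0.998, 1.323], [0.0, 0.0, 0.0, 1.0]]
{'time_s': 0.1, 'joints': array([-5.95525124e+01,  2.20851920e+01,  3.87552640e-01, -2.26818253e-02,
       -6.84101629e+01, -1.48160770e+01]), 'joint_velocities': array([-0.06282266, -0.06468783,  0.22915282,  0.03151416, -0.02318299,
        0.14612753]), 'effort': array([ 1.05950203e-04, -3.91689169e+01,  1.87936610e+01,  4.23193306e+00,
        1.34711215e-02, -7.60207035e-05]), 'tcp_pos': array([ 0.16827501, -0.60140893,  0.24058765]), 'ee_rot': array([[-9.63054287e-01, -2.69306582e-01, -6.36100010e-04],
       [-2.69307304e-01,  9.63052597e-01,  1.80854382e-03],
       [ 1.25545013e-04,  1.91303225e-03, -9.99998162e-01]]), 'wrist_force': array([-0.4458414 , -0.24973828, -0.28947546]), 'moment': array([-0.03369251, -0.08177989, -0.01839062]), 'gripper_force': 0.0, 'gripper_width': 1.0002049840562601}
```

View pics/scene0.png

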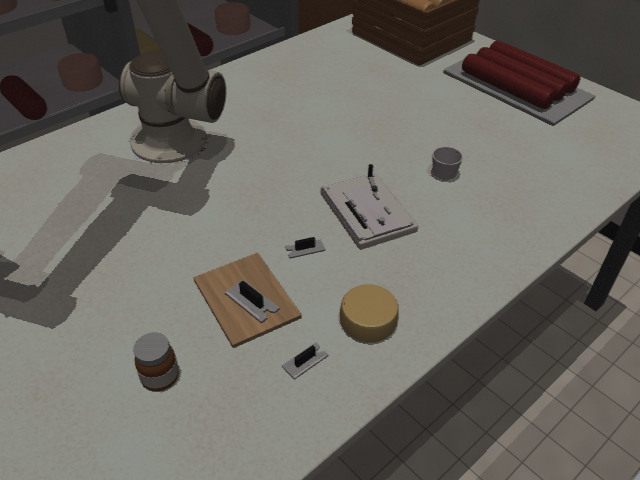

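View pics/top0.png

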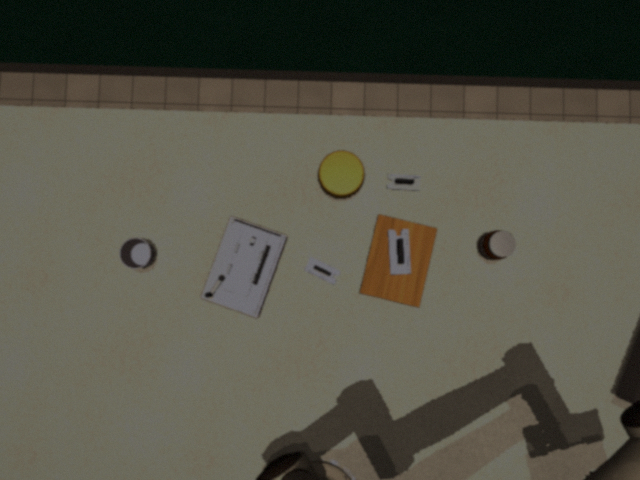

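The scene view shows the board with the blade at (252,298) and the shaver at (368,208). In the top view the blade is at (400,250), with its notch apparently upward (+x), and the shaver is at (245,265). Next I'll enlarge both areas.

```bash
python3 - <<'E'
import cv2,numpy as np
t=cv2.imread("pics/top0.png");s=cv2.imread("pics/scene0.png")
f=lambda im,x,y,w,h,k:cv2.resize(im[y:y+h,x:x+w],(400,300),interpolation=cv2.INTER_CUBIC)
g=lambda a:np.clip(a.astype(float)*1.6,0,255).astype(np.uint8)
a=np.vstack([np.hstack([f(g(t),180,210,133,100,3),f(g(t),350,210,107,80,3)]),np.hstack([f(s,310,155,133,100,3),f(s,190,250,120,90,3)])])
cv2.imwrite("pics/mos.png",a)
E
```

```text
(no output)
```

View pics/mos.png

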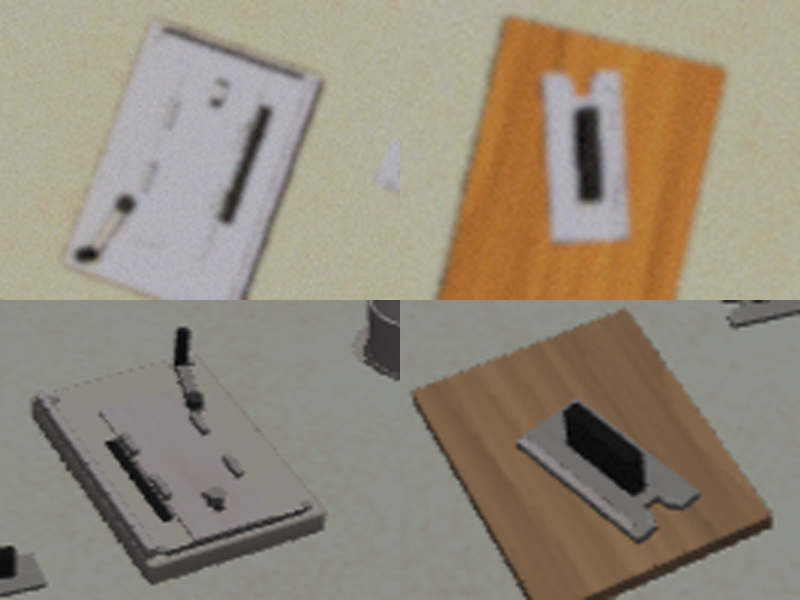

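The top view shows the shaver with its pin end up (pin at about (253,240)), the latch hinge at (221,278), the knob at (208,295), and the fence/grip strips dark. The blade's notch points to world +x. Next is measuring with masks in both views.

```bash
cat > h.py <<'E'
from station import r
import cv2,numpy as np
P={n:(r.camera_params(n)["camera_matrix"],r.camera_params(n)["extrinsics"]) for n in("scene","top")}
def ray(n,px):
    K,E=P[n];c=-E[:3,:3].T@E[:3,3];d=E[:3,:3].T@np.linalg.inv(K)@np.array([px[0],px[1],1.]);return c,d/np.linalg.norm(d)
def plane(n,px,z):
    c,d=ray(n,px);return c+d*(z-c[2])/d[2]
def tri(a,b):
    c1,d1=ray("top",a);c2,d2=ray("scene",b)
    st=np.linalg.lstsq(np.c_[d1,-d2],c2-c1,rcond=None)[0];p,q=c1+st[0]*d1,c2+st[1]*d2;return (p+q)/2,np.linalg.norm(p-q)
def proj(n,p):
    K,E=P[n];v=K@(E[:3,:3]@np.array(p)+E[:3,3]);return v[:2]/v[2]
def blobs(mask,win,amin=6):
    x,y,w,h=win;m=np.zeros_like(mask);m[y:y+h,x:x+w]=mask[y:y+h,x:x+w]
    cs,_=cv2.findContours(m,cv2.RETR_EXTERNAL,cv2.CHAIN_APPROX_NONE);o=[]
    for c in cs:
        if cv2.contourArea(c)>=amin:
            mm=cv2.moments(c);o.append((np.array([mm["m10"],mm["m01"]])/mm["m00"],cv2.contourArea(c),cv2.minAreaRect(c),c))
    return sorted(o,key=lambda b:-b[1])
def dark(im,t): return (im.max(2)<t).astype(np.uint8)
E
python3 - <<'E'
from h import *
t=cv2.imread("pics/top0.png");s=cv2.imread("pics/scene0.png")
for nm,im,n,wins,th in(("top",t,"top",[(350,210,107,100),(195,210,100,115)],70),("scene",s,"scene",[(190,250,115,95),(310,160,115,95)],45)):
  for w in wins:
    for b in blobs(dark(im,th),w): print(nm,w,np.round(b[0],1),b[1],np.round(b[2][0],1),np.round(b[2][1],1),round(b[2][2],1), np.round(cv2.boxPoints(b[2]),1).tolist())
hs=cv2.cvtColor(t,cv2.COLOR_BGR2HSV)
print("px bg",hs[320,300],"base",hs[290,235],hs[230,245],"plate",hs[268,395],"wood",hs[290,390])
m=(hs[...,1]<35).astype(np.uint8)
m=cv2.morphologyEx(m,cv2.MORPH_CLOSE,np.ones((5,5),np.uint8))
for w in[(190,205,110,120),(370,215,60,80)]:
  for b in blobs(m,w,100): print("white",np.round(b[0],1),b[1],b[2],np.round(cv2.boxPoints(b[2]),1).tolist(),[np.round(plane("top",q,.02),4).tolist() for q in cv2.boxPoints(b[2])])
E
```

```text
top (350, 210, 107, 100) [400. 251.] 127.5 [400. 251.] [24.  6.] 90.0 [[397.0, 239.0], [403.0, 239.0], [403.0, 263.0], [397.0, 263.0]]
top (195, 210, 100, 115) [261.  264.8] 135.0 [261.  264.5] [ 4.8 40.2] 20.0 [[251.89999389648438, 282.6000061035156], [265.6000061035156, 244.8000030517578], [270.1000061035156, 246.39999389648438], [256.3999938964844, 284.20001220703125]]
top (195, 210, 100, 115) [208.5 294.3] 22.5 [208.5 294. ] [4. 7.] 90.0 [[205.0, 292.0], [212.0, 292.0], [212.0, 296.0], [205.0, 296.0]]
top (195, 210, 100, 115) [221.3 277.7] 19.5 [221.5 277.5] [5. 5.] 90.0 [[219.0, 275.0], [224.0, 275.0], [224.0, 280.0], [219.0, 280.0]]
scene (190, 250, 115, 95) [251.  294.3] 295.0 [250.9 294.2] [32.5 11.7] 38.7 [[234.5, 288.6000061035156], [241.8000030517578, 279.5], [267.20001220703125, 299.79998779296875], [259.8999938964844, 308.8999938964844]]
scene (310, 160, 115, 95) [356.  215.1] 70.5 [355.9 214.7] [32.2  3.8] 53.1 [[344.70001220703125, 203.0], [347.79998779296875, 200.6999969482422], [367.1000061035156, 226.39999389648438], [364.0, 228.6999969482422]]
scene (310, 160, 115,
[... 543 characters left out ...]
]
px bg [ 25  42 110] base [125  13 116] [124  15 117] plate [116  16 114] wood [ 15 184 112]
white [244.6 266.8] 11113.0 ((244.5, 264.5), (119.0, 109.0), 90.0) [[190.0, 205.0], [299.0, 205.0], [299.0, 324.0], [190.0, 324.0]] [[0.706, 0.33, 0.02], [0.7139, 0.0636, 0.02], [0.4253, 0.054, 0.02], [0.4176, 0.3166, 0.02]]
white [398.9 252.3] 757.0 ((398.8482666015625, 251.42068481445312), (43.924076080322266, 19.730600357055664), 86.633544921875) [[387.70001220703125, 230.10000610351562], [407.3999938964844, 228.89999389648438], [410.0, 272.79998779296875], [390.29998779296875, 273.8999938964844]] [[0.6587, -0.1546, 0.02], [0.6629, -0.2026, 0.02], [0.5564, -0.2109, 0.02], [0.5522, -0.1632, 0.02]]
```

```bash
python3 - <<'E'
from h import *
t=cv2.imread("pics/top0.png");s=cv2.imread("pics/scene0.png")
hs=cv2.cvtColor(t,cv2.COLOR_BGR2HSV)
d=cv2.GaussianBlur(t,(3,3),0).astype(int); m=((d[...,0]-d[...,1]>-4)).astype(np.uint8)  # bluish
m=cv2.morphologyEx(m,cv2.MORPH_CLOSE,np.ones((5,5),np.uint8))
b=blobs(m,(190,205,102,120),1000)[0]
print("base",b[1],b[2]);q=cv2.boxPoints(b[2]);w=np.array([plane("top",x,.02) for x in q]);print(np.round(w,4).tolist())
print([round(float(np.linalg.norm(w[i]-w[(i+1)%4])),4) for i in range(4)],"centre",w.mean(0))
for i in(0,1):e=w[i]-w[i+1];print(np.degrees(np.arctan2(e[1],e[0])))
print("grip top tri",tri((400,251),(253.3,289.8)))
print("grip@.049",plane("top",(400,251),.045),plane("scene",(253.3,289.8),.049))
print("knob tri (mid)",tri((208.5,294.3),(369.8,167)),"hinge",tri((221.3,277.7),(374.7,189.0)))
pin=(180+220/3,210+88/3);pins=(310+213/3,155+(493-300)/3)
print("pin",pin,pins,tri(pin,pins),plane("top",pin,.033),plane("scene",pins,.033))
print("fence ends",[plane("top",x,z)[:2].round(4) for x in((254.2,283.4),(267.8,245.6)) for z in(.03,.05)])
print("hinge@.022+",plane("top",(221.3,277.7),.03),"knob",plane("top",(208.5,294.3),.055))
E
```

```text
base 4965.5 ((243.87391662597656, 266.79461669921875), (59.99098587036133, 86.33583068847656), 19.79887580871582)
[[0.4825, 0.2929, 0.02], [0.6818, 0.2305, 0.02], [0.6362, 0.091, 0.02], [0.4377, 0.1546, 0.02]]
[0.2089, 0.1468, 0.2084, 0.1453] centre [0.55955156 0.19224185 0.02      ]
162.61206369682284
71.86537211723802
grip top tri (array([ 0.60889497, -0.18024916,  0.04452643]), np.float64(0.005653324595197726))
grip@.049 [ 0.60715989 -0.18244824  0.045     ] [ 0.61409496 -0.18029081  0.049     ]
knob tri (mid) (array([0.49180146, 0.26803359, 0.05573756]), np.float64(0.0014787484670757123)) hinge (array([0.53192632, 0.24628237, 0.02344749]), np.float64(0.0026628730605421616))
pin (253.33333333333331, 239.33333333333334) (381.0, 219.33333333333331) (array([0.6259068 , 0.17045189, 0.0341394 ]), np.float64(0.0011926249335228337)) [0.62558028 0.17016178 0.033     ] [0.62542005 0.17193959 0.033     ]
fence ends [array([0.5197, 0.1644]), array([0.52  , 0.1617]), array([0.6116, 0.1351]), array([0.6105, 0.1328])]
hinge@.022+ [0.53106323 0.24400272 0.03      ] knob [0.4912884  0.26762751 0.055     ]
```

```bash
cat >> h.py <<'E'
def go(p,yaw):
    """print what is left to do: bring tool y to yaw (deg), pointing down, TCP at p; shift is in the axes after the turn"""
    from scipy.spatial.transform import Rotation as R
    s=r.sense();a=np.radians(yaw);y=np.array([np.cos(a),np.sin(a),0]);z=np.array([0,0,-1.]);G=np.c_[np.cross(y,z),y,z]
    print("t",round(s["time_s"],2),"tcp",s["tcp_pos"].round(4),"turn",R.from_matrix(s["ee_rot"].T@G).as_rotvec().round(4),"shift",(G.T@(np.array(p)-s["tcp_pos"])).round(4),"F",s["wrist_force"].round(2),"w",round(s["gripper_width"],3))
E
python3 - <<'E'
from h import *
s=cv2.imread("pics/scene0.png");b=blobs(dark(s,45),(190,250,115,95))[0];c=b[3][:,0]
for th in(45,60):
  c=blobs(dark(s,th),(190,250,115,95))[0][3][:,0];print([c[np.argmin(c@v)].tolist() for v in np.array([[1,0],[0,1],[-1,0],[0,-1],[-1,1],[1,1],[-1,-1]])])
a=np.radians(4.7);u=np.array([np.cos(a),np.sin(a),0]);v=np.array([-u[1],u[0],0])
for z in(.049,.044,.017):print(z,[proj("scene",np.array([.6073,-.1826,z])+i*.03*u+j*.006*v).round(1).tolist() for i in(-1,1) for j in(-1,1)])
go((.6073,-.1826,.20),94.7)
E
```

```text
[[239, 283], [242, 281], [263, 305], [258, 307], [261, 295], [239, 283], [261, 307]]
[[239, 283], [241, 281], [263, 305], [259, 308], [262, 296], [241, 281], [262, 307]]
0.049 [[237.9, 282.3], [242.4, 279.1], [258.3, 298.1], [262.9, 294.7]]
0.044 [[238.1, 284.0], [242.6, 280.7], [258.5, 299.8], [263.0, 296.4]]
0.017 [[239.3, 292.9], [243.7, 289.7], [259.3, 308.7], [263.8, 305.3]]
t 0.1 tcp [ 0.1683 -0.6014  0.2406] turn [ 0.0019 -0.0003  0.1906] shift [-0.4719  0.3814  0.0406] F [-0.45 -0.25 -0.29] w 1.0
```

Emit:
{"api": "drive_tool", "payload": {
  "steps": [0,0,0.095,0,0,0,1,0,0,0.095,0,0,0,1,0,0,0,-0.0315,0.0254,0,1,0,0,0,-0.0315,0.0254,0,1,0,0,0,-0.0315,0.0254,0,1,0,0,0,-0.0315,0.0254,0,1,0,0,0,-0.0315,0.0254,0,1,0,0,0,-0.0315,0.0254,0,1,0,0,0,-0.0315,0.0254,0,1,0,0,0,-0.0315,0.0254,0,1]
}}

```text
time_s: 0.93
tcp_pos: [0.4036, -0.3767, 0.2413]
ee_rot: [[-0.997, -0.083, -0.0], [-0.083, 0.997, 0.0], [0.0, 0.0, -1.0]]
wrist_force: [1.3, 0.2, -0.5]
gripper_width: 0.997
gripper_force: 0.0
```

Emit:
{"api": "drive_tool", "payload": {
  "steps": [0,0,0,-0.0314,0.0254,0,1,0,0,0,-0.0314,0.0254,0,1,0,0,0,-0.0314,0.0254,0,1,0,0,0,-0.0314,0.0254,0,1,0,0,0,-0.0314,0.0254,0,1,0,0,0,-0.0314,0.0254,0,1,0,0,0,-0.0314,0.0254,0,0.5,0,0,0,0,0,0.04,0.5,0,0,0,0,0,0.04,0.5,0,0,0,0,0,0.04,0.5]
}}

```text
time_s: 1.77
tcp_pos: [0.6076, -0.182, 0.1202]
ee_rot: [[-0.996, -0.084, 0.001], [-0.084, 0.996, 0.0], [-0.001, 0.0, -1.0]]
wrist_force: [0.0, -0.0, 0.5]
gripper_width: 0.781
gripper_force: 0.0
```

```bash
python3 - <<'E'
from h import *
go((.6073,-.1826,.040),94.7)
E
```

```text
t 1.77 tcp [ 0.6076 -0.182   0.1202] turn [0.0003 0.0013 0.0022] shift [ 0.0003 -0.0006  0.0802] F [ 0.02 -0.05  0.46] w 0.781
```

Emit:
{"api": "drive_tool", "payload": {
  "steps": [0,0,0,0,-0.0006,0.04,0.5,0,0,0,0,0,0.03,0.5,0,0,0,0,0,0.0095,0.5,0,0,0,0,0,0,0.0,0,0,0,0,0,0,0,0,0,0,0,0,0,0,0,0,0,0,0,0,0,0,0,0,0,0,0,0]
}}

```text
time_s: 2.43
tcp_pos: [0.6083, -0.1838, 0.0441]
ee_rot: [[-0.997, -0.083, 0.004], [-0.083, 0.997, -0.0], [-0.004, -0.0, -1.0]]
wrist_force: [0.4, -0.3, -0.4]
gripper_width: 0.208
gripper_force: 0.0
```

Emit:
{"api": "drive_tool", "payload": {
  "steps": [0,0,0,0,0,0,0,0,0,0,0,0,0,0,0,0,0,0,0,0,0]
}}

```text
time_s: 2.68
tcp_pos: [0.6082, -0.1841, 0.0438]
ee_rot: [[-0.997, -0.083, 0.003], [-0.083, 0.997, -0.001], [-0.003, -0.001, -1.0]]
wrist_force: [-0.3, 0.0, 6.5]
gripper_width: 0.136
gripper_force: 30.0
```

```bash
python3 - <<'E'
from h import *
go((.6073,-.1826,.040),94.7)
E
```

```text
t 2.68 tcp [ 0.6082 -0.1841  0.0438] turn [-0.001   0.0028  0.0012] shift [0.0007 0.0016 0.0038] F [-0.27  0.01  6.49] w 0.136
```

Emit:
{"api": "drive_tool", "payload": {
  "steps": [0,0,0,0,0,-0.015,0,0,0,0,0,0,-0.03,0,0,0,0,0,0,-0.04,0,0,0,0,0,0,-0.015,0,0,0,0,0,0,0,0,0,0,0,0,0,0,0,0,0,0,0,0,0,0,0]
}}

```text
validation failed for argument at $.st...
```

```bash
python3 - <<'E'
from h import *
# pre-insertion: blade centre 30 mm short of the seat in holder frame
a=np.radians(-17.75);u=np.array([np.cos(a),np.sin(a)])
o=np.array([.5810,.1854]);print((o-.03*u))
go((*(o-.03*u),.14),72.25)
E
```

```text
[0.55242813 0.19454593]
t 2.68 tcp [ 0.6082 -0.1841  0.0438] turn [-0.0005  0.003   0.3931] shift [ 0.1685  0.3436 -0.0962] F [-0.27  0.01  6.49] w 0.136
```

Emit:
{"api": "drive_tool", "payload": {
  "steps": [0,0,0,0,0,-0.015,0,0,0,0,0,0,-0.03,0,0,0,0,0,0,-0.036,0,0,0,0,0,0,-0.015,0,0,0,0,0,0,0,0,0,0,0,0,0,0,0]
}}

```text
time_s: 3.18
tcp_pos: [0.6065, -0.1833, 0.1377]
ee_rot: [[-0.997, -0.082, -0.0], [-0.082, 0.997, 0.001], [0.0, 0.001, -1.0]]
wrist_force: [-0.4, 0.2, -3.9]
gripper_width: 0.137
gripper_force: 30.0
```

Emit:
{"api": "drive_tool", "payload": {
  "steps": [0,0,0.0655,0,0,0,0,0,0,0.0655,0,0,0,0,0,0,0.0655,0,0,0,0,0,0,0.0655,0,0,0,0,0,0,0.0655,0,0,0,0,0,0,0.0655,0,0,0,0,0,0,0,0.008,0.017,0,0,0,0,0,0.016,0.0326,0,0,0,0,0,0.016,0.0326,0,0]
}}

```text
time_s: 3.93
tcp_pos: [0.5918, -0.0931, 0.1344]
ee_rot: [[-0.951, 0.309, -0.007], [0.309, 0.951, 0.0], [0.006, -0.002, -1.0]]
wrist_force: [0.2, 1.1, -3.3]
gripper_width: 0.136
gripper_force: 30.0
```

Emit:
{"api": "drive_tool", "payload": {
  "steps": [0,0,0,0.016,0.0326,0,0,0,0,0,0.016,0.0326,0,0,0,0,0,0.016,0.0326,0,0,0,0,0,0.016,0.0326,0,0,0,0,0,0.016,0.0326,0,0,0,0,0,0.016,0.0326,0,0,0,0,0,0.016,0.0326,0,0,0,0,0,0.016,0.0326,0,0,0,0,0,0.016,0.0326,0,0,0,0,0,0.008,0.017,0,0]
}}

```text
time_s: 4.77
tcp_pos: [0.5419, 0.2515, 0.1349]
ee_rot: [[-0.953, 0.303, -0.004], [0.303, 0.953, -0.002], [0.003, -0.003, -1.0]]
wrist_force: [1.2, -0.5, -2.7]
gripper_width: 0.136
gripper_force: 30.0
```

```bash
python3 - <<'E'
from h import *
import time
for n in("scene","top"): cv2.imwrite(f"pics/{n}1.png",r.capture(n))
go((.5524,.1945,.14),72.25)
t=cv2.imread("pics/top1.png");s=cv2.imread("pics/scene1.png")
g=lambda a:np.clip(a.astype(float)*1.6,0,255).astype(np.uint8)
f=lambda im,x,y:cv2.resize(im[y:y+120,x:x+100],(400,480),interpolation=cv2.INTER_CUBIC)
cv2.imwrite("pics/m1.png",np.hstack([f(g(t),195,205),f(s,310,120)]))
E
```

```text
t 4.87 tcp [0.5422 0.2512 0.1349] turn [-0.0033 -0.0034  0.0033] shift [-0.027  -0.0509 -0.0051] F [ 0.08 -0.34 -2.73] w 0.138
```

View pics/m1.png

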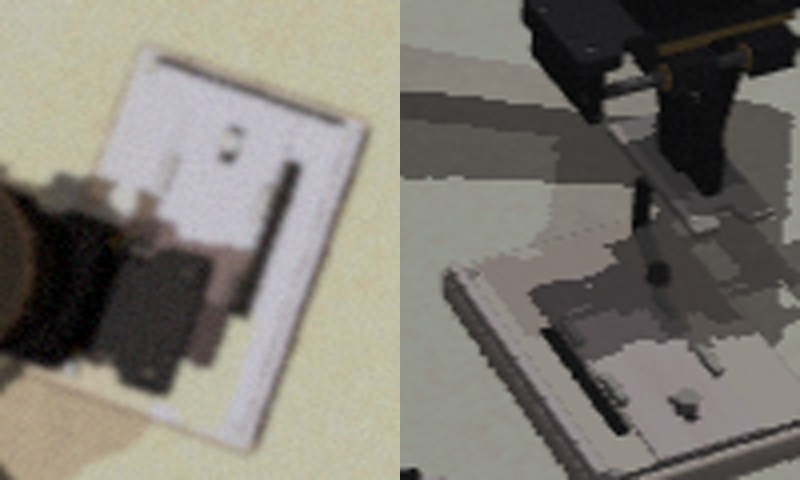

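The blade hangs level in the gripper in the scene view (crop (700,190)). The gripper hides it from the top camera, and I overshot in y. Correcting, then lowering to about 12 mm above the bed.

Emit:
{"api": "drive_tool", "payload": {
  "steps": [-0.0015,-0.0015,0.0015,-0.0135,-0.0255,0,0,-0.0015,-0.0015,0.0015,-0.0135,-0.0255,0,0,0,0,0,0,0,0.03,0,0,0,0,0,0,0.03,0,0,0,0,0,0,0.0,0,0,0,0,0,0,0,0,0,0,0,0,0,0,0]
}}

```text
time_s: 5.45
tcp_pos: [0.5549, 0.1918, 0.0783]
ee_rot: [[-0.951, 0.308, 0.004], [0.308, 0.951, 0.001], [-0.003, 0.002, -1.0]]
wrist_force: [0.7, 0.8, -1.9]
gripper_width: 0.137
gripper_force: 30.0
```

```bash
python3 - <<'E'
from h import *
cv2.imwrite("pics/scene2.png",r.capture("scene"))
go((.5524,.1945,.066),72.25)
s=cv2.imread("pics/scene2.png")
cv2.imwrite("pics/m2.png",cv2.resize(s[165:240,325:425],(800,600),interpolation=cv2.INTER_CUBIC))
E
```

```text
t 5.5 tcp [0.5553 0.1924 0.0791] turn [ 0.0041  0.0045 -0.0029] shift [0.0035 0.0011 0.0131] F [-0.26 -0.2  -1.72] w 0.136
```

View pics/m2.png

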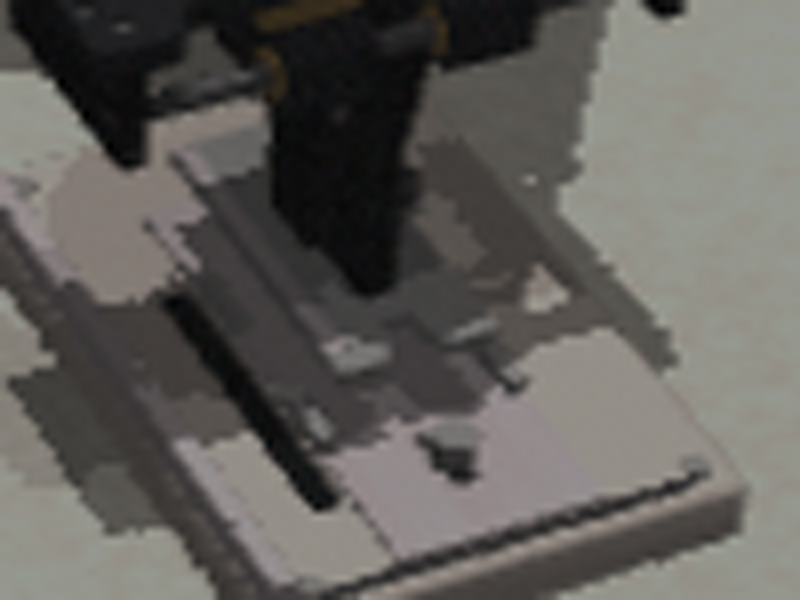

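```bash
python3 - <<'E'
from h import *
a=np.radians(-17.75);u=np.array([np.cos(a),np.sin(a)]);v=np.array([-u[1],u[0]]);o=np.array([.5810,.1854])
H=lambda p:np.round([(p[:2]-o)@u*1e3,(p[:2]-o)@v*1e3],1)
px=lambda x,y:(325+x/8-.45,165+y/8-.45)
for n,x,y,z in(("mouth in",421,345,.051),("outL",338,368,.0495),("outR",497,320,.0495),("pinhead",450,434,.0325),("pin2",448,433,.033)):
    print(n,H(plane("scene",px(x,y),z)))
print("tcp",H(r.sense()["tcp_pos"]))
E
```

```text
mouth in [25.3  0.8]
outL [ 23.1 -24.4]
outR [22.9 26.6]
pinhead [44.2  1.5]
pin2 [44.   0.8]
tcp [-26.6  -1.2]
```

The scene view shows the prongs at about (340,368) and (497,320) in the crop, and the pin head at about (450,434). Blade and pin line up laterally to within about 0.5 mm, and the yaw is good. Lowering onto the bed.

Emit:
{"api": "drive_tool", "payload": {
  "steps": [0.002,0.002,0,0.003,0,0.007,0,0.002,0.002,0,0,0,0.006,0,0,0,0,0,0,0.004,0,0,0,0,0,0,0,0,0,0,0,0,0,0,0,0,0,0,0,0,0,0]
}}

```text
time_s: 6.0
tcp_pos: [0.5518, 0.1931, 0.0612]
ee_rot: [[-0.951, 0.308, -0.001], [0.308, 0.951, -0.001], [0.001, -0.001, -1.0]]
wrist_force: [1.1, -0.2, -2.6]
gripper_width: 0.138
gripper_force: 30.0
```

```bash
cat >> h.py <<'E'
def H(p):
    a=np.radians(-17.75);u=np.array([np.cos(a),np.sin(a)]);v=np.array([-u[1],u[0]]);d=np.array(p)[:2]-[.5810,.1854]
    return np.round([d@u*1e3,d@v*1e3],1)
def st():
    s=r.sense();go((.5810,.1854,.0538),72.25);print("holder xy",H(s["tcp_pos"]),"Fholder",H(s["wrist_force"][:2]/1e3+np.array([.5810,.1854])))
E
python3 -c "
from h import *
st()"
```

```text
t 6.0 tcp [0.5518 0.1931 0.0612] turn [-0.0009 -0.0007 -0.0031] shift [-0.0302  0.0016  0.0074] F [ 1.12 -0.17 -2.55] w 0.138
holder xy [-30.2  -1.6] Fholder [1.1 0.2]
```

Emit:
{"api": "drive_tool", "payload": {
  "steps": [0,0,-0.003,0,0.0005,0.003,0,0,0,0,0,0,0.002,0,0,0,0,0,0,0.001,0,0,0,0,0,0,0,0,0,0,0,0,0,0,0]
}}

```text
time_s: 6.42
tcp_pos: [0.5522, 0.1938, 0.0549]
ee_rot: [[-0.952, 0.305, -0.0], [0.305, 0.952, 0.0], [0.0, 0.0, -1.0]]
wrist_force: [1.8, 2.5, -5.1]
gripper_width: 0.133
gripper_force: 30.0
```

Emit:
{"api": "drive_tool", "payload": {
  "steps": [0,0,0,0,0,0.001,0,0,0,0,0,0,0,0,0,0,0,0,0,0,0]
}}

```text
time_s: 6.67
tcp_pos: [0.5522, 0.1938, 0.0541]
ee_rot: [[-0.952, 0.305, -0.0], [0.305, 0.952, 0.0], [0.0, 0.0, -1.0]]
wrist_force: [1.7, 1.8, -3.0]
gripper_width: 0.137
gripper_force: 30.0
```

```bash
python3 -c "
from h import *
st()"
```

```text
t 6.67 tcp [0.5522 0.1938 0.0541] turn [ 0.0001 -0.0003 -0.0003] shift [-0.03    0.0008  0.0003] F [ 1.66  1.77 -3.02] w 0.137
holder xy [-30.   -0.8] Fholder [1.  2.2]
```

Not yet on the bed; I'll keep creeping down.

Emit:
{"api": "drive_tool", "payload": {
  "steps": [0,0,0,0,0,0.0007,0,0,0,0,0,0,0,0,0,0,0,0,0,0,0]
}}

```text
time_s: 6.92
tcp_pos: [0.5521, 0.1939, 0.0538]
ee_rot: [[-0.952, 0.305, -0.0], [0.305, 0.952, 0.0], [0.0, 0.0, -1.0]]
wrist_force: [-0.4, 2.1, 0.1]
gripper_width: 0.133
gripper_force: 30.0
```

Emit:
{"api": "drive_tool", "payload": {
  "steps": [0,0,0,0,0,0.0007,0,0,0,0,0,0,0,0,0,0,0,0,0,0,0]
}}

```text
time_s: 7.17
tcp_pos: [0.5521, 0.1939, 0.0538]
ee_rot: [[-0.952, 0.305, 0.0], [0.305, 0.952, 0.0], [-0.0, 0.0, -1.0]]
wrist_force: [-2.0, 2.9, 5.3]
gripper_width: 0.136
gripper_force: 30.0
```

Emit:
{"api": "drive_tool", "payload": {
  "steps": [0,0,0,0,0,0.0007,0,0,0,0,0,0,0,0,0,0,0,0,0,0,0]
}}

```text
time_s: 7.42
tcp_pos: [0.5521, 0.1939, 0.0538]
ee_rot: [[-0.953, 0.305, 0.0], [0.305, 0.953, -0.0], [-0.0, 0.0, -1.0]]
wrist_force: [-3.7, 2.9, 10.0]
gripper_width: 0.135
gripper_force: 30.0
```

Touchdown at z = 0.0538, as predicted. Easing the load off and probing the sideways force with a 1 mm shift.

Emit:
{"api": "drive_tool", "payload": {
  "steps": [0,0,0,0,0,-0.0015,0,0,0,0,0,0,0,0,0,0,0,0,0,0,0]
}}

```text
time_s: 7.67
tcp_pos: [0.5522, 0.1938, 0.0539]
ee_rot: [[-0.952, 0.305, -0.0], [0.305, 0.952, 0.0], [0.0, -0.0, -1.0]]
wrist_force: [-0.3, 4.4, 3.1]
gripper_width: 0.135
gripper_force: 30.0
```

Emit:
{"api": "drive_tool", "payload": {
  "steps": [0,0,0,0,0.001,0,0,0,0,0,0,0,0,0,0,0,0,0,0,0,0]
}}

```text
time_s: 7.92
tcp_pos: [0.5521, 0.1939, 0.0538]
ee_rot: [[-0.952, 0.305, -0.001], [0.305, 0.952, -0.001], [0.001, -0.002, -1.0]]
wrist_force: [-0.8, 1.7, 5.2]
gripper_width: 0.139
gripper_force: 30.0
```

```bash
python3 -c "
from h import *
st()"
```

```text
t 7.92 tcp [0.5521 0.1939 0.0538] turn [-0.0018 -0.001  -0.0003] shift [-0.0301  0.0007 -0.    ] F [-0.84  1.72  5.19] w 0.139
holder xy [-30.1  -0.7] Fholder [-1.3  1.4]
```

Emit:
{"api": "drive_tool", "payload": {
  "steps": [0,0,0,0,0,-0.0008,0,0,0,0,0,0,0,0,0,0,0,0,0,0,0]
}}

```text
time_s: 8.17
tcp_pos: [0.5521, 0.194, 0.0538]
ee_rot: [[-0.952, 0.305, -0.002], [0.305, 0.952, -0.001], [0.001, -0.002, -1.0]]
wrist_force: [0.5, -0.3, 0.7]
gripper_width: 0.136
gripper_force: 30.0
```

Emit:
{"api": "drive_tool", "payload": {
  "steps": [0,0,0,0,0.001,0,0,0,0,0,0,0,0,0,0,0,0,0,0,0,0]
}}

```text
time_s: 8.42
tcp_pos: [0.552, 0.1946, 0.0539]
ee_rot: [[-0.952, 0.306, -0.003], [0.306, 0.952, -0.002], [0.002, -0.003, -1.0]]
wrist_force: [0.5, -0.8, 0.5]
gripper_width: 0.133
gripper_force: 30.0
```

```bash
python3 -c "
from h import *
st()"
```

```text
t 8.42 tcp [0.552  0.1946 0.0539] turn [-0.0026 -0.002  -0.001 ] shift [-0.0305  0.0001  0.0001] F [ 0.51 -0.76  0.53] w 0.133
holder xy [-30.5  -0.1] Fholder [ 0.7 -0.6]
```

Emit:
{"api": "drive_tool", "payload": {
  "steps": [-0.0015,-0.001,0,0,0.001,0,0,0,0,0,-0.003,0,0,0,0,0,0,-0.004,0,0,0,0,0,0,-0.004,0,0,0,0,0,0,-0.003,0,0,0,0,0,0,0,0,0,0]
}}

```text
time_s: 8.92
tcp_pos: [0.5669, 0.192, 0.0539]
ee_rot: [[-0.952, 0.305, 0.001], [0.305, 0.952, 0.001], [-0.001, 0.001, -1.0]]
wrist_force: [-0.0, -0.4, -1.3]
gripper_width: 0.139
gripper_force: 30.0
```

```bash
python3 -c "
from h import *
st()"
```

```text
t 8.92 tcp [0.5669 0.192  0.0539] turn [ 0.0009  0.0005 -0.0007] shift [-0.0154 -0.002   0.0001] F [-0.03 -0.41 -1.32] w 0.139
holder xy [-15.4   2. ] Fholder [ 0.1 -0.4]
```

Emit:
{"api": "drive_tool", "payload": {
  "steps": [0,0,0,-0.0025,-0.0005,0,0,0,0,0,-0.0025,-0.0005,0,0,0,0,0,-0.002,0,0,0,0,0,0,0,0,0,0,0,0,0,0,0,0,0]
}}

```text
time_s: 9.33
tcp_pos: [0.5726, 0.1887, 0.054]
ee_rot: [[-0.952, 0.306, 0.0], [0.306, 0.952, 0.0], [-0.0, 0.0, -1.0]]
wrist_force: [-0.7, 0.9, -2.3]
gripper_width: 0.136
gripper_force: 30.0
```

```bash
python3 - <<'E'
from h import *
cv2.imwrite("pics/scene3.png",r.capture("scene"))
st()
s=cv2.imread("pics/scene3.png")
cv2.imwrite("pics/m3.png",cv2.resize(np.clip(s[180:240,345:425]*1.5,0,255).astype(np.uint8),(800,600),interpolation=cv2.INTER_CUBIC))
E
```

```text
t 9.38 tcp [0.5724 0.1888 0.054 ] turn [ 0.0004 -0.0002 -0.0006] shift [-0.0092 -0.0006  0.0002] F [ 0.37 -0.64 -2.82] w 0.137
holder xy [-9.2  0.6] Fholder [ 0.6 -0.5]
```

View pics/m3.png

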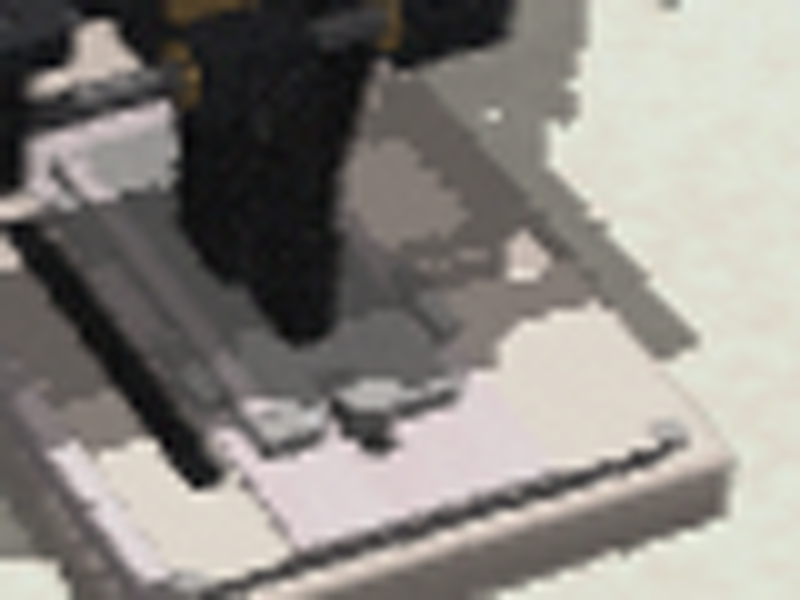

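The crop shows the prongs straddling the pin neck: prong tips at about (330,420) and (395,405), neck at about (376,435), head above the plate. The blade sits about 1 mm to the −y side of the pin. I'll trim that and creep in.

Emit:
{"api": "drive_tool", "payload": {
  "steps": [0,0,0,-0.002,0.0008,0,0,0,0,0,-0.002,0,0,0,0,0,0,-0.001,0,0,0,0,0,0,0,0,0,0,0,0,0,0,0,0,0]
}}

```text
time_s: 9.8
tcp_pos: [0.5774, 0.1881, 0.0541]
ee_rot: [[-0.952, 0.305, -0.0], [0.305, 0.952, 0.0], [0.0, 0.0, -1.0]]
wrist_force: [0.4, -0.3, -2.8]
gripper_width: 0.136
gripper_force: 30.0
```

```bash
python3 -c "
from h import *
st()"
```

```text
t 9.8 tcp [0.5774 0.1881 0.0541] turn [ 0.0004 -0.0001 -0.0006] shift [-0.0042 -0.0015  0.0003] F [ 0.38 -0.34 -2.82] w 0.136
holder xy [-4.2  1.5] Fholder [ 0.5 -0.2]
```

Emit:
{"api": "drive_tool", "payload": {
  "steps": [0,0,0,-0.001,0,0,0,0,0,0,-0.001,0,0,0,0,0,0,0,0,0,0,0,0,0,0,0,0,0]
}}

```text
time_s: 10.13
tcp_pos: [0.5793, 0.1875, 0.0542]
ee_rot: [[-0.952, 0.305, 0.0], [0.305, 0.952, 0.001], [0.0, 0.001, -1.0]]
wrist_force: [0.3, -0.0, -3.1]
gripper_width: 0.136
gripper_force: 30.0
```

```bash
python3 -c "
from h import *
st()"
```

```text
t 10.13 tcp [0.5793 0.1875 0.0542] turn [ 0.0005 -0.     -0.0005] shift [-0.0022 -0.0015  0.0004] F [ 0.32 -0.04 -3.05] w 0.136
holder xy [-2.2  1.5] Fholder [0.3 0.1]
```

Emit:
{"api": "drive_tool", "payload": {
  "steps": [0,0,0,-0.001,0,0.0003,0,0,0,0,-0.001,0,0,0,0,0,0,0,0,0,0,0,0,0,0,0,0,0]
}}

```text
time_s: 10.47
tcp_pos: [0.5814, 0.187, 0.054]
ee_rot: [[-0.952, 0.305, 0.001], [0.305, 0.952, 0.001], [-0.0, 0.001, -1.0]]
wrist_force: [0.3, -0.0, -2.9]
gripper_width: 0.136
gripper_force: 30.0
```

Emit:
{"api": "drive_tool", "payload": {
  "steps": [0,0,0,-0.001,0,0,0,0,0,0,0,0,0,0,0,0,0,0,0,0,0]
}}

```text
time_s: 10.72
tcp_pos: [0.5823, 0.1866, 0.0539]
ee_rot: [[-0.952, 0.305, 0.0], [0.305, 0.952, 0.001], [-0.0, 0.001, -1.0]]
wrist_force: [0.9, -0.1, -2.9]
gripper_width: 0.138
gripper_force: 30.0
```

Emit:
{"api": "drive_tool", "payload": {
  "steps": [0,0,0,-0.0008,0,0,0,0,0,0,0,0,0,0,0,0,0,0,0,0,0]
}}

```text
time_s: 10.97
tcp_pos: [0.5829, 0.1864, 0.054]
ee_rot: [[-0.952, 0.305, 0.0], [0.305, 0.952, 0.0], [0.0, 0.0, -1.0]]
wrist_force: [0.3, -0.1, -1.4]
gripper_width: 0.135
gripper_force: 30.0
```

```bash
python3 -c "
from h import *
st()"
```

```text
t 10.97 tcp [0.5829 0.1864 0.054 ] turn [ 0.0005 -0.     -0.0004] shift [ 0.0015 -0.0015  0.0002] F [ 0.26 -0.13 -1.4 ] w 0.135
holder xy [1.5 1.5] Fholder [ 0.3 -0. ]
```

Emit:
{"api": "drive_tool", "payload": {
  "steps": [0,0,0,-0.0008,0,0,0,0,0,0,0,0,0,0,0,0,0,0,0,0,0]
}}

```text
time_s: 11.22
tcp_pos: [0.5831, 0.1863, 0.0539]
ee_rot: [[-0.952, 0.305, -0.001], [0.305, 0.952, 0.0], [0.001, 0.0, -1.0]]
wrist_force: [-3.4, 1.3, 1.1]
gripper_width: 0.134
gripper_force: 30.0
```

Emit:
{"api": "drive_tool", "payload": {
  "steps": [0,0,0,-0.0008,0,0,0,0,0,0,0,0,0,0,0,0,0,0,0,0,0]
}}

```text
time_s: 11.47
tcp_pos: [0.5832, 0.1862, 0.054]
ee_rot: [[-0.952, 0.305, -0.002], [0.305, 0.952, 0.0], [0.002, -0.0, -1.0]]
wrist_force: [-6.8, 3.0, 1.7]
gripper_width: 0.14
gripper_force: 30.0
```

Emit:
{"api": "drive_tool", "payload": {
  "steps": [0,0,0,-0.0008,0,0,0,0,0,0,0,0,0,0,0,0,0,0,0,0,0]
}}

```text
time_s: 11.72
tcp_pos: [0.5833, 0.1861, 0.054]
ee_rot: [[-0.952, 0.305, -0.003], [0.305, 0.952, 0.0], [0.003, -0.001, -1.0]]
wrist_force: [-8.3, 4.6, 3.8]
gripper_width: 0.136
gripper_force: 30.0
```

The blade has bottomed at a stop with about 9 N along −x. I'll ease to about 5–6 N, hold, then ease further.

Emit:
{"api": "drive_tool", "payload": {
  "steps": [0,0,0,0.0007,0,-0.0005,0,0,0,0,0,0,0,0,0,0,0,0,0,0,0,0,0,0,0,0,0,0,0,0,0,0,0,0,0]
}}

```text
time_s: 12.13
tcp_pos: [0.5832, 0.1861, 0.0541]
ee_rot: [[-0.952, 0.305, -0.002], [0.305, 0.952, 0.0], [0.002, -0.0, -1.0]]
wrist_force: [-6.0, 3.2, 0.7]
gripper_width: 0.137
gripper_force: 30.0
```

```bash
python3 -c "
from h import *
st()"
```

```text
t 12.13 tcp [0.5832 0.1861 0.0541] turn [-0.0004 -0.0023 -0.0005] shift [ 0.0019 -0.0014  0.0003] F [-5.98  3.23  0.68] w 0.137
holder xy [1.9 1.4] Fholder [-6.7  1.3]
```

Emit:
{"api": "drive_tool", "payload": {
  "steps": [0,0,0,0.0008,0,0.0004,0,0,0,0,0,0,0,0,0,0,0,0,0,0,0.3,0,0,0,0,0,0,0.3,0,0,0,0,0,0,0.3,0,0,0,0,0,0,0.3]
}}

```text
time_s: 12.63
tcp_pos: [0.5847, 0.1861, 0.0544]
ee_rot: [[-0.952, 0.305, 0.002], [0.305, 0.952, 0.001], [-0.001, 0.002, -1.0]]
wrist_force: [-0.5, -0.5, -0.5]
gripper_width: 0.284
gripper_force: 0.0
```

Emit:
{"api": "drive_tool", "payload": {
  "steps": [0,0,0,0,0,-0.005,0.3,0,0,0,0,0,-0.015,0.3,0,0,0,0,0,-0.03,0.3,0,0,0,0,0,-0.035,0.3,0,0,0,0,0,-0.03,0.3,0,0,0,0.04,0,0,0.0,0,0,0,0.04,0,0,0.0,0,0,0,0.04,0,0,0.0,0,0,0,0.04,0,0,0,0,0,0,0,0,0,0]
}}

```text
time_s: 13.47
tcp_pos: [0.4262, 0.235, 0.1696]
ee_rot: [[-0.953, 0.301, -0.002], [0.301, 0.953, 0.001], [0.002, -0.0, -1.0]]
wrist_force: [0.1, -0.6, -0.0]
gripper_width: 0.037
gripper_force: 0.0
```

```bash
python3 - <<'E'
from h import *
cv2.imwrite("pics/scene4.png",r.capture("scene"));cv2.imwrite("pics/top4.png",r.capture("top"))
st()
s=cv2.imread("pics/scene4.png");t=cv2.imread("pics/top4.png")
g=lambda a:np.clip(a.astype(float)*1.6,0,255).astype(np.uint8)
f=lambda im,x,y:cv2.resize(g(im[y:y+100,x:x+100]),(400,400),interpolation=cv2.INTER_CUBIC)
cv2.imwrite("pics/m4.png",np.hstack([f(t,195,215),f(s,325,150)]))
E
```

```text
t 13.57 tcp [0.4308 0.2356 0.1702] turn [0.0024 0.0014 0.0026] shift [-0.1584 -0.0021  0.1164] F [ 0.71  0.45 -0.01] w 0.014
holder xy [-158.4    2.1] Fholder [0.5 0.6]
```

View pics/m4.png

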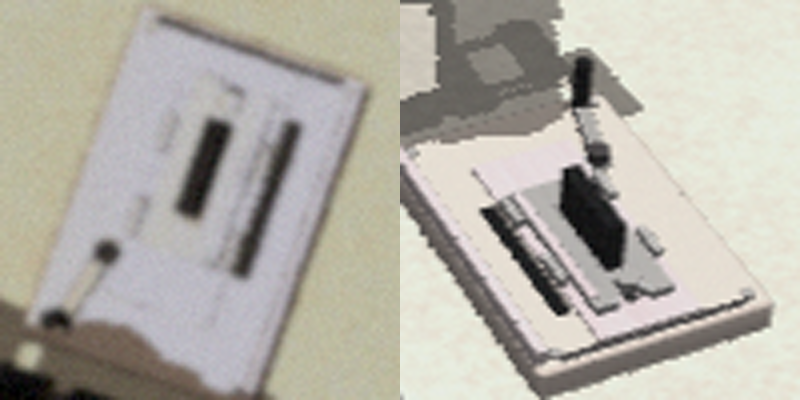

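The top and scene crops show the blade straight on the bed with its notch on the pin ((230,90) top, (630,290) scene). The latch is still open, with the knob at (55,318) top. Now I'll grip the knob.

```bash
python3 -c "
from h import *
t=cv2.imread('pics/top4.png')
for b in blobs(dark(t,70),(195,270,35,35)): print(b[0],b[1],H(plane('top',b[0],.055)),H(plane('top',b[0],.03)))
g=blobs(dark(t,70),(230,235,25,40))[0];print('grip',H(plane('top',g[0],.055)),g[2][2])
go((.4916,.2685,.052),72.25)"
```

```text
[206.13557594 298.52803262] 163.5 [-121.7   52.8] [-124.3   57.7]
[221.40196078 277.61764706] 17.0 [-63.6  35.8] [-65.2  40.4]
grip [ 1.9 -0.9] 19.98310661315918
t 13.57 tcp [0.4308 0.2356 0.1702] turn [0.0024 0.0014 0.0026] shift [-0.0479  0.0498  0.1182] F [ 0.71  0.45 -0.01] w 0.014
```

Emit:
{"api": "drive_tool", "payload": {
  "steps": [0.0012,0.0007,0.001,-0.024,0.0255,0,0.5,0.0012,0.0007,0.001,-0.024,0.0255,0,0.5,0,0,0,0,0,0.03,0.5,0,0,0,0,0,0.02,0.5,0,0,0,0,0,0,0.5,0,0,0,0,0,0,0.5]
}}

```text
time_s: 14.07
tcp_pos: [0.4934, 0.2679, 0.1181]
ee_rot: [[-0.951, 0.308, -0.003], [0.308, 0.951, -0.004], [0.002, -0.004, -1.0]]
wrist_force: [-0.6, -0.6, 0.8]
gripper_width: 0.382
gripper_force: 0.0
```

```bash
python3 -c "
from h import *
go((.4920,.2698,.052),72.25)"
```

```text
t 14.07 tcp [0.4934 0.2679 0.1181] turn [-0.0044 -0.002  -0.0036] shift [0.002  0.0014 0.0661] F [-0.6  -0.57  0.81] w 0.382
```

Emit:
{"api": "drive_tool", "payload": {
  "steps": [-0.004,-0.002,-0.003,0.002,0.0014,0.02,0.5,0,0,0,0,0,0.024,0.5,0,0,0,0,0,0.018,0.5,0,0,0,0,0,0.003,0.5,0,0,0,0,0,0,0,0,0,0,0,0,0,0,0,0,0,0,0,0,0,0,0,0,0,0,0,0,0,0,0,0,0,0,0]
}}

```text
time_s: 14.82
tcp_pos: [0.4917, 0.2712, 0.0552]
ee_rot: [[-0.953, 0.304, 0.003], [0.304, 0.953, 0.003], [-0.002, 0.004, -1.0]]
wrist_force: [-0.1, -1.1, 0.1]
gripper_width: 0.206
gripper_force: 0.0
```

```bash
python3 -c "
from h import *
st()"
```

```text
t 14.82 tcp [0.4917 0.2712 0.0552] turn [0.0042 0.0018 0.0008] shift [-0.1112 -0.0545  0.0014] F [-0.12 -1.07  0.09] w 0.206
holder xy [-111.2   54.5] Fholder [ 0.2 -1.1]
```

Emit:
{"api": "drive_tool", "payload": {
  "steps": [0,0,0,0,0,0.002,0,0,0,0,0,0,0,0,0,0,0,0,0,0,0]
}}

```text
time_s: 15.07
tcp_pos: [0.4917, 0.2713, 0.0532]
ee_rot: [[-0.953, 0.304, 0.003], [0.304, 0.953, 0.003], [-0.002, 0.004, -1.0]]
wrist_force: [-1.7, -1.1, 5.3]
gripper_width: 0.124
gripper_force: 30.0
```

```bash
python3 - <<'E'
from h import *
st()
s=r.sense();p=H(s["tcp_pos"]);h=np.array([-66,42.3]);d=p-h;print("r",np.hypot(*d));th0=np.arctan2(-d[1],-d[0]);print(th0)
th=np.linspace(th0,1.59,16);q=h-48*np.c_[np.cos(th),np.sin(th)]
print(np.round(np.c_[-np.diff(q[:,0]),np.diff(q[:,1])]/1e3,4).tolist())
E
```

```text
t 15.07 tcp [0.4917 0.2713 0.0532] turn [0.0036 0.0019 0.0013] shift [-0.1112 -0.0546 -0.0006] F [-1.7  -1.09  5.34] w 0.124
holder xy [-111.2   54.6] Fholder [-1.3 -1.6]
r 46.84367620074241
-0.26569035664306145
[[0.0012, -0.0058], [0.0005, -0.0059], [-0.0003, -0.0059], [-0.001, -0.0059], [-0.0017, -0.0057], [-0.0024, -0.0054], [-0.003, -0.0051], [-0.0036, -0.0047], [-0.0042, -0.0042], [-0.0047, -0.0036], [-0.0051, -0.003], [-0.0054, -0.0024], [-0.0057, -0.0017], [-0.0059, -0.001], [-0.0059, -0.0003]]
```

Knob gripped (closed on about 11–12 mm). Driving it along the arc.

Emit:
{"api": "drive_tool", "payload": {
  "steps": [0,0,0,0.001,-0.0058,-0.0005,0,0,0,0,0.0005,-0.0059,0,0,0,0,0,-0.0003,-0.0059,0,0,0,0,0,-0.001,-0.0059,0,0,0,0,0,-0.0017,-0.0057,0,0,0,0,0,0,0,0,0]
}}

```text
time_s: 15.57
tcp_pos: [0.4843, 0.2438, 0.0534]
ee_rot: [[-0.953, 0.303, 0.004], [0.303, 0.953, 0.005], [-0.002, 0.006, -1.0]]
wrist_force: [-2.4, 4.5, 3.2]
gripper_width: 0.126
gripper_force: 30.0
```

```bash
python3 -c "
from h import *
st()"
```

```text
t 15.57 tcp [0.4843 0.2438 0.0534] turn [0.006  0.0023 0.002 ] shift [-0.1099 -0.0261 -0.0004] F [-2.44  4.48  3.22] w 0.126
holder xy [-109.9   26.1] Fholder [-3.7  3.5]
```

Emit:
{"api": "drive_tool", "payload": {
  "steps": [0,0,0,-0.0024,-0.0054,0,0,0,0,0,-0.003,-0.0051,0,0,0,0,0,-0.0036,-0.0047,0,0,0,0,0,-0.0042,-0.0042,0,0,0,0,0,-0.0047,-0.0036,0,0,0,0,0,0,0,0,0]
}}

```text
time_s: 16.07
tcp_pos: [0.4953, 0.2163, 0.0534]
ee_rot: [[-0.953, 0.304, 0.005], [0.304, 0.953, 0.005], [-0.003, 0.006, -1.0]]
wrist_force: [1.1, 4.3, 4.1]
gripper_width: 0.129
gripper_force: 30.0
```

Emit:
{"api": "drive_tool", "payload": {
  "steps": [0,0,0,-0.0051,-0.003,0,0,0,0,0,-0.0054,-0.0024,0,0,0,0,0,-0.0057,-0.0017,0,0,0,0,0,-0.0059,-0.001,0,0,0,0,0,0,0,0,0]
}}

```text
time_s: 16.48
tcp_pos: [0.5136, 0.2015, 0.0534]
ee_rot: [[-0.953, 0.304, 0.004], [0.304, 0.953, 0.003], [-0.002, 0.004, -1.0]]
wrist_force: [0.2, 1.7, 6.0]
gripper_width: 0.129
gripper_force: 30.0
```

```bash
python3 -c "
from h import *
st()"
```

```text
t 16.48 tcp [0.5136 0.2015 0.0534] turn [0.0041 0.0024 0.001 ] shift [-0.0691  0.0052 -0.0004] F [0.24 1.74 6.05] w 0.129
holder xy [-69.1  -5.2] Fholder [-0.3  1.7]
```

Emit:
{"api": "drive_tool", "payload": {
  "steps": [0,0,0,-0.003,0,0,0,0,0,0,-0.0012,0,0,0,0,0,0,0,0,0,0,0,0,0,0,0,0,0]
}}

```text
time_s: 16.82
tcp_pos: [0.5167, 0.2, 0.0533]
ee_rot: [[-0.953, 0.303, 0.002], [0.303, 0.953, 0.002], [-0.001, 0.003, -1.0]]
wrist_force: [-2.0, 2.7, 6.2]
gripper_width: 0.128
gripper_force: 30.0
```

```bash
python3 -c "
from h import *
st()"
```

```text
t 16.82 tcp [0.5167 0.2    0.0533] turn [0.003  0.0015 0.0015] shift [-0.0657  0.0057 -0.0005] F [-2.01  2.74  6.17] w 0.128
holder xy [-65.7  -5.7] Fholder [-2.7  2. ]
```

Emit:
{"api": "drive_tool", "payload": {
  "steps": [0,0,0,0,0,0,0.0,0,0,0,0,0,0,0.3,0,0,0,0,0,0,0.3,0,0,0,0,0,0,0.3,0,0,0,0,0,0,0.3,0,0,0,0,0,-0.01,0.3,0,0,0,0,0,-0.03,0.3,0,0,0,0,0,-0.04,0.3,0,0,0,0,0,-0.03,0.3,0,0,0,0.04,0,0,0.3]
}}

```text
time_s: 17.65
tcp_pos: [0.4859, 0.2136, 0.17]
ee_rot: [[-0.952, 0.306, 0.017], [0.307, 0.952, 0.01], [-0.013, 0.015, -1.0]]
wrist_force: [0.6, 2.8, 1.4]
gripper_width: 0.301
gripper_force: 0.0
```

Emit:
{"api": "drive_tool", "payload": {
  "steps": [0,0,0,0.04,0,0,0.3,0,0,0,0.04,0,0,0.3,0,0,0,0.03,0,0,0.3,0,0,0,0,0,0,0.3,0,0,0,0,0,0,0.3]
}}

```text
time_s: 18.07
tcp_pos: [0.3723, 0.2451, 0.1633]
ee_rot: [[-0.953, 0.301, 0.002], [0.301, 0.953, 0.003], [-0.001, 0.003, -1.0]]
wrist_force: [0.3, -0.6, -0.3]
gripper_width: 0.295
gripper_force: 0.0
```

```bash
python3 - <<'E'
from h import *
cv2.imwrite("pics/scene5.png",r.capture("scene"));cv2.imwrite("pics/top5.png",r.capture("top"))
st()
s=cv2.imread("pics/scene5.png");t=cv2.imread("pics/top5.png")
for b in blobs(dark(t,70),(205,230,70,70)): print(b[0].round(1),b[1],H(plane('top',b[0],.055)),H(plane('top',b[0],.03)),b[2][2])
g=lambda a:np.clip(a.astype(float)*1.6,0,255).astype(np.uint8)
f=lambda im,x,y:cv2.resize(g(im[y:y+100,x:x+100]),(400,400),interpolation=cv2.INTER_CUBIC)
cv2.imwrite("pics/m5.png",np.hstack([f(t,195,215),f(s,325,150)]))
E
```

```text
t 18.17 tcp [0.3738 0.2451 0.1629] turn [0.003  0.0012 0.0008] shift [-0.2155  0.0063  0.1091] F [ 0.29 -0.08 -0.07] w 0.298
holder xy [-215.5   -6.3] Fholder [0.3 0. ]
[245.5 256.7] 137.0 [ 1.6 -0.9] [1.3 3. ] 19.98310661315918
[261.1 264.6] 126.5 [ -3.6 -42.1] [ -4. -39.] 19.98310661315918
[237.6 286.6] 19.5 [-70.8  -7.6] [-72.5  -3.8] 90.0
[221.1 277.8] 13.5 [-64.3  36.3] [-65.8  40.9] 90.0
```

View pics/m5.png

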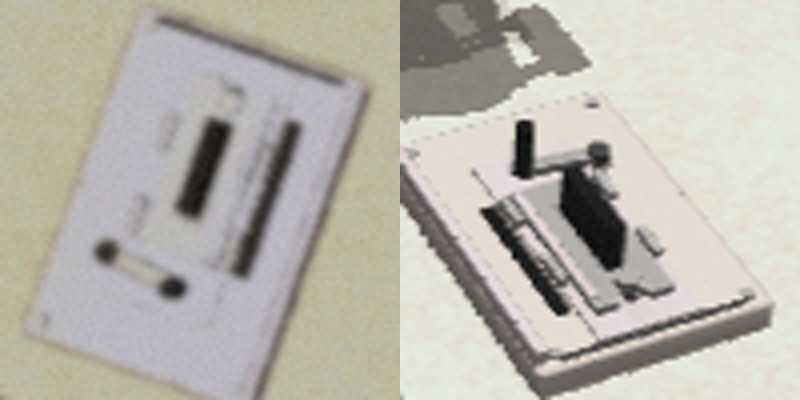

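The blade is home and straight. The knob, seen at (172,288) in the top crop, measures about 1.47–1.5 rad, which is thin margin. I'll nudge it to its stop with closed fingers from behind.

Emit:
{"api": "drive_tool", "payload": {
  "steps": [0,0,0,-0.0385,0,0,0,0,0,0,-0.0385,0.0007,0,0,0,0,0,-0.0365,0,0,0,0,0,0,0,0,0.04,0,0,0,0,0,0,0.04,0,0,0,0,0,0,0.024,0,0,0,0,0,0,0.003,0,0,0,0,0,0,0,0]
}}

```text
time_s: 18.83
tcp_pos: [0.4821, 0.2099, 0.0538]
ee_rot: [[-0.952, 0.306, -0.002], [0.306, 0.952, -0.001], [0.001, -0.002, -1.0]]
wrist_force: [-0.0, 0.5, 0.8]
gripper_width: 0.007
gripper_force: 0.0
```

```bash
python3 -c "
from h import *
st()"
```

```text
t 18.83 tcp [0.4821 0.2099 0.0538] turn [-0.0017 -0.0013 -0.001 ] shift [-0.1016  0.0069  0.    ] F [-0.04  0.47  0.75] w 0.007
holder xy [-101.6   -6.9] Fholder [-0.2  0.4]
```

Emit:
{"api": "drive_tool", "payload": {
  "steps": [0,0,0,-0.004,0,0,0,0,0,0,-0.004,0,0,0,0,0,0,-0.004,0,0,0,0,0,0,-0.003,0,0,0,0,0,0,-0.002,0,0,0,0,0,0,-0.002,0,0,0,0,0,0,0,0,0,0]
}}

```text
time_s: 19.42
tcp_pos: [0.5003, 0.2054, 0.0558]
ee_rot: [[-0.953, 0.304, 0.002], [0.304, 0.953, 0.002], [-0.001, 0.003, -1.0]]
wrist_force: [0.0, 0.4, 0.3]
gripper_width: 0.004
gripper_force: 0.0
```

```bash
python3 -c "
from h import *
st()"
```

```text
t 19.42 tcp [0.5003 0.2054 0.0558] turn [0.0028 0.0012 0.0005] shift [-0.083   0.0055  0.002 ] F [0.01 0.41 0.26] w 0.004
holder xy [-83.   -5.5] Fholder [-0.1  0.4]
```

Emit:
{"api": "drive_tool", "payload": {
  "steps": [0,0,0,-0.0015,0,0.001,0,0,0,0,-0.0015,0,0,0,0,0,0,0,0,0,0,0,0,0,0,0,0,0]
}}

```text
time_s: 19.75
tcp_pos: [0.5027, 0.2044, 0.0543]
ee_rot: [[-0.953, 0.304, 0.001], [0.304, 0.953, 0.002], [-0.001, 0.002, -1.0]]
wrist_force: [-0.6, -0.3, -0.0]
gripper_width: 0.005
gripper_force: 0.1
```

Emit:
{"api": "drive_tool", "payload": {
  "steps": [0,0,0,-0.0015,0,0,0,0,0,0,0,0,0,0,0,0,0,0,0,0,0]
}}

```text
time_s: 20.0
tcp_pos: [0.5036, 0.204, 0.0542]
ee_rot: [[-0.953, 0.304, 0.0], [0.304, 0.953, 0.002], [0.0, 0.002, -1.0]]
wrist_force: [-3.3, 0.9, 0.6]
gripper_width: 0.008
gripper_force: 1.7
```

```bash
python3 -c "
from h import *
st()"
```

```text
t 20.0 tcp [0.5036 0.204  0.0542] turn [ 0.0015 -0.0004  0.0004] shift [-0.0794  0.0059  0.0004] F [-3.31  0.91  0.63] w 0.008
holder xy [-79.4  -5.9] Fholder [-3.4 -0.1]
```

The knob is firm against its stop (3.4 N, knob at x ≈ −64). Backing off, checking, then handing in.

Emit:
{"api": "drive_tool", "payload": {
  "steps": [0,0,0,0.005,0,0,0,0,0,0,0.02,0,0,0,0,0,0,0,0,-0.03,0,0,0,0,0,0,-0.04,0,0,0,0,0.04,0,-0.03,0,0,0,0,0.04,0,0,0,0,0,0,0.04,0,0,0,0,0,0,0,0,0,0,0,0,0,0,0,0,0]
}}

```text
time_s: 20.75
tcp_pos: [0.3711, 0.2467, 0.1501]
ee_rot: [[-0.954, 0.3, 0.003], [0.3, 0.954, 0.003], [-0.002, 0.004, -1.0]]
wrist_force: [0.0, -0.3, -0.1]
gripper_width: 0.008
gripper_force: 0.0
```

```bash
python3 - <<'E'
from h import *
t=r.capture("top");st()
for b in blobs(dark(t,70),(205,230,70,70)): print(b[0].round(1),b[1],H(plane('top',b[0],.055)),H(plane('top',b[0],.03)),b[2][2])
print(r.finish_job())
E
```

```text
t 20.8 tcp [0.3722 0.2466 0.1499] turn [0.0039 0.0018 0.003 ] shift [-0.2175  0.0054  0.0961] F [ 0.78  0.13 -0.34] w 0.004
holder xy [-217.5   -5.4] Fholder [0.7 0.4]
[245.5 256.6] 137.0 [ 1.9 -0.8] [1.6 3. ] 19.653823852539062
[261.1 264.7] 127.5 [ -3.8 -42.1] [ -4.2 -39. ] 19.98310661315918
[239.  283.8] 19.0 [-63.5  -8.3] [-65.   -4.6] 90.0
[221.1 277.7] 14.5 [-64.   36.4] [-65.5  41. ] 26.56505012512207
the job is handed in; nothing more can be done
None
```

I handed the job in at about 21 s, but no verdict came back: the blade is home on the pin (pressed at about 6–9 N), the latch is pushed to its stop, the gripper has let go, and the bystanders were never touched, though I didn't re-measure them.

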